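# Hold the bag clip open over the waste chart

## Robot

A 7-joint arm with a two-finger parallel gripper is mounted at the origin on the work surface. World frame = base frame: x ahead of the robot, y to its left, z up, the work surface at z = 0. Lengths are in m, angles in rad, forces in N, time in s.
With the tool pointing down it reaches from about 0.4 to 0.85 m from the base axis. Payload 4.5 kg.
Tool frame: the origin (TCP) lies between the finger pads, 19 mm behind the fingertips; this is the grasp point; z points along the fingers, y is the line along which they close (so a half turn about z gives the same grasp; the last joint's range is limited). The gripper opens to 88 mm and grips with 3 to 60 N. Pads are 18 mm wide; open, the fingers measure 123 mm over their backs; the gripper's body (75 mm by 187 mm) begins 45 mm behind the grasp point.
Start: joints at [1.338, 0.689, -0.195, 1.565, 0.157, 0.902, -0.215], TCP at [0.165, -0.603, 0.257] pointing down, gripper open.
Joint ranges: [-3.01, 3.01], [-0.46, 2.08], [-1.47, 1.51], [0.13, 2.56], [-1, 4.14], [0.04, 2.09], [-2.66, 2.66]. Speed limits (rad/s): [2.57, 2.57, 3.14, 3.14, 3.14, 3.14, 3.14].

## Interface

Orientations are given as a unit quaternion [x, y, z, w].
In Python, from plant import r, optics gives the robot as it stands.
- The arm moves only by the shell command python3 -m pendant 'ROWS' [OPENING] [FORCE]. ROWS is JSON, a list of rows, each a list of 6 numbers: the shift along the tool's x, y, z as a fraction of full scale, then the turn, a rotation vector about the tool's x, y, z as a fraction of full scale. A call has 1 to 5 rows; each row shifts and turns the commanded pose from where the row before left it, along the tool's axes as they then stand; what a row does not reach is not made up. Full scale, the value 1, is 0.025 m for a shift and pi rad for a turn. A row lasts 1/12 s, in which the tool goes at most 41.7 mm and 7.16 degrees, less where a joint would pass 70% of its speed; a pose out of reach is approached as far as the arm can. A call with a number of a shift or a turn outside -1 to 1 is refused whole. A call with a gripper value outside its range is refused whole. OPENING is the opening, from -1 (shut) to 1 (fully open), set as the call begins (- or left out, the last holds). The fingers move at their own pace and stop on an object; FORCE is the grip in N (left out, the last holds). Time passes only in rows, so rows that do not move let the fingers close. It gives the time, the measured TCP pose, the force, the opening and the grip force at its end, in the units of the state.
- r.get_state(): the state, without advancing time (a new reading comes with each control period).
- optics.snapshot(name): name is "side" or "top" or "wrist"; returns (picture, depth): 480x640x3 uint8, blue, green, red; 480x640 float32, m along the optical axis (not along the pixel's ray), 0 where there is no reading.
- optics.calibration(name): a dict with "vfov" (degrees; the focal length in pixels is half the picture's height over the tangent of half this angle, whatever the lens; pixels are square), "cx", "cy" (the principal point, pixels), "k1" (the pictures are not rectified: a ray, as slopes to the right and down, at radius r is drawn at 1 + k1 r^2 times it, then the intrinsics apply), "cam_to_world" (4x4, takes a point from camera to world coordinates); the wrist camera has in their place "tool_from_camera" (4x4, takes a point from camera to tool coordinates, whose origin is the TCP and whose axes are the flange's). Camera axes: x right, y up, looking along -z (the intrinsics and any distortion apply to the point x, -y, -z); pixel columns grow to the right and rows downward; lengths in m; the calibration is good to about 2 mm. A picture is of the moment at which its call begins: read the wrist's pose just before it. calibration takes no time and is no camera call.
- r.finish_job(): hands the job in; it is judged then, once.
The state is a dict: "clock": time; "q": joint angles; "qd": joint speeds; "joint_torque": joint torques, N m; "tool_pos": TCP position; "eef_rot": TCP orientation; "contact_force": force on the tool from outside, world axes, zero at the start; "moment": the same for the moment, N m; "opening": opening from 0.0 (shut) to 1.0 (fully open); "finger_force": force on a finger pad.
Only numpy, scipy, OpenCV 4.12 (cv2) and the standard library are available. Lean on these libraries where they do the work, as an engineer would, in place of code of your own. Each camera call takes 0.05 s, during which the arm holds its last target. There are 200 camera calls.

## Task

Take the waste-sorting board out of its slotted rack and lean it against the front of the small bin (the pedal side), foot on the counter, roughly centred and square to the bin, slanting back about 15 to 20 degrees, and let go of it. Then take the orange spring clip off its stand, squeeze its handles so the jaws gape fully, and finish holding it open with the jaws around the middle of the board's top edge, about 15 mm down over it, not pressing on the board, so that I can slip the new collection sheet in. Stop there still holding it, board still leaning, and do not disturb the other things on the counter.

Things in the scene. Friction and masses are not known exactly. Their poses are not given: they have to be found in the camera images.
- board: the waste-sorting chart: rigid white board 8 mm thick (x) x 140 wide (y) x 200 tall (z), about 0.22 kg, blue band and four coloured squares on its +x face. Origin at the centre of its underside, z up to its top edge. Starts upright in the rack. Either face may end up outward. It can be picked by its top edge.
- rack: fixed wooden rack: base 70 x 170 x 10 mm, slot along y, 12 mm wide, its floor 10 mm above the counter, between two walls 5 mm thick and 150 long that end 55 mm above the counter. Origin at the centre of its underside. The board stands in it, board x axis along rack x. Rack and clip stand may be on either side.
- bin: fixed small white bin, blue lid: body 140 (x) x 180 (y) mm, lid 150 x 190 mm from 110 to 132 mm height. Origin at the centre of its underside. Front = +x face, away from the robot, with a blue pedal standing out 8 mm at the foot. The board leans on the lid's front top edge: 75 mm ahead (+x) of the origin, 132 mm high. Friction on the plain counter holds the board's foot (coefficient about 0.6).
- clip_stand: fixed steel stand: base 90 x 80 x 12 mm, upright fin along y in its middle, 3 mm thick, 60 long, its top 34 mm above the counter. Origin at the centre of its underside. The clip stands on the base with its jaws straddling the fin.
- clip: orange spring clip, 0.08 kg, standing handles up. Origin on its pivot, whose axis is y; z up to the handles; origin starts 47 mm above the counter. Shut, the handles (44 mm wide in y) flare out to 55 mm over their outsides (x) at 43 mm above the pivot. Squeezed fully along x, their outer faces are parallel, 22 mm apart, from 8 to 50 mm above the pivot. Let go, it snaps shut.
- jaw_a (a joint): opening of the +x jaw, rad: 0 shut, 0.35 fully gaping (stop). With the TCP 36 mm above the pivot about 4 N a finger starts it, 6 to 10 N reaches the stop; 20 N holds it firmly there. While squeezed the clip may shift some mm along the fingers.
- jaw_b (a joint): opening of the -x jaw, rad: 0 shut, 0.35 fully gaping; moves with jaw_a
- lip_a (a point): inner lower edge of the +x jaw's lip, mid length (lips 50 mm long in y, 8 mm thick). Shut: 35 mm below the pivot, 5 mm from the other lip; fully open: 32 mm below the pivot, 29 mm from the other.
- lip_b (a point): inner lower edge of the -x jaw's lip, mid length, same sizes as lip_a
- carton: green carton, 90 x 60 x 50 mm high; bystander, leave alone; origin under its centre
- mug: blue mug, 80 mm across, 90 mm high; bystander, leave alone; origin under its centre
- jar: glass jar with red cap, 70 mm across, 100 mm high; bystander, leave alone; origin under its centre
- tin: metal tin with a pale label, 70 mm across, 100 mm high; bystander, leave alone; origin under its centre
- dish_brush: dish brush lying on the counter; bystander, leave alone

How it is judged:
By the outcome, as a careful person would: the job done as asked, in the order asked, and still so for the second after the job is handed in, while the arm keeps its last pose, push and grip.
It also fails if it takes over 59 s, if anything falls off the work surface, if the arm or the gripper's body presses on something with over 40 N, if the wrist force passes 120 N, or if a joint passes its speed limit or range.

## Working session

There is one attempt and no reset: what is moved stays moved. The work goes in short steps, Python scripts to look and compute and a shell command to move; the robot and the scene stay as the last step left them, time stands still between calls to the robot, and variables do not carry over. Pictures are saved under pics/ and viewed, at most 11 in all, crops included, and the job is handed in when it is done.

```bash
ls; mkdir -p pics; python3 - <<'E'
from plant import r, optics
import cv2,json
print(r.get_state())
for n in("side","top"):
    p,d=optics.snapshot(n); cv2.imwrite(f"pics/{n}0.png",p); import numpy as np; np.save(f"pics/{n}0.npy",d)
    print(n,optics.calibration(n))
print(optics.calibration("wrist"))
E
```

```text
pics
{'clock': 0.0, 'q': array([ 1.33778676,  0.69003096, -0.19454978,  1.5663587 ,  0.15728128,
        0.90245517, -0.21510991]), 'qd': array([-0.00111245, -0.00029427,  0.00075165,  0.00044951,  0.00182318,
       -0.00041115, -0.0008296 ]), 'joint_torque': array([-4.78576112e-04, -5.27564871e+01, -1.26685638e+00, -1.53434891e+01,
       -5.25085756e-02,  6.58734687e-03,  1.73044623e-04]), 'tool_pos': array([ 0.16460575, -0.60231192,  0.25657766]), 'eef_rot': array([ 9.91108202e-01,  1.33055126e-01, -1.67060487e-04, -9.15248893e-04]), 'contact_force': array([ 0.31324144,  1.15236483, -0.5137967 ]), 'moment': array([0.00586473, 0.0272958 , 0.00450618]), 'finger_force': 0.0, 'opening': 0.997136803902969}
side {'vfov': 51.56511485209937, 'cx': 326.00911213450433, 'cy': 240.18218629076316, 'k1': -0.10225876238852899, 'cam_to_world': array([[-0.98305252,  0.12255336, -0.13633937,  0.35038942],
       [-0.18221254, -0.57141584,  0.80017656,  1.0320811 ],
       [ 0.02015785,  0.81145833,  0.58406253,  0.81987386],
       [ 0.        ,  0.        ,  0.        ,  1.        ]])}
top {'vfov': 53.5760189612474, 'cx': 310.0820603947212, 'cy': 237.93819162944092, 'k1': -0.05577995550845122, 'cam_to_world': array([[-0.02473059,  0.98759567, -0.15505868,  0.35832457],
       [-0.99966414, -0.02563246, -0.00381936,  0.00226766],
       [-0.00774652,  0.15491215,  0.98789788,  1.27274413],
       [ 0.        ,  0.        ,  0.        ,  1.        ]])}
{'vfov': 66.29146244004252, 'cx': 324.00192582221007, 'cy': 246.19830960825533, 'k1': -0.027590362321347005, 'tool_from_camera': array([[-1.90007224e-04,  9.62973123e-01,  2.69597345e-01,
         7.01290942e-02],
       [ 9.99999486e-01, -8.54486230e-05,  1.00999457e-03,
         9.72427532e-05],
       [ 9.95634345e-04,  2.69597398e-01, -9.62972612e-01,
        -1.28206128e-01],
       [ 0.00000000e+00,  0.00000000e+00,  0.00000000e+00,
         1.00000000e+00]])}
```

View pics/top0.png

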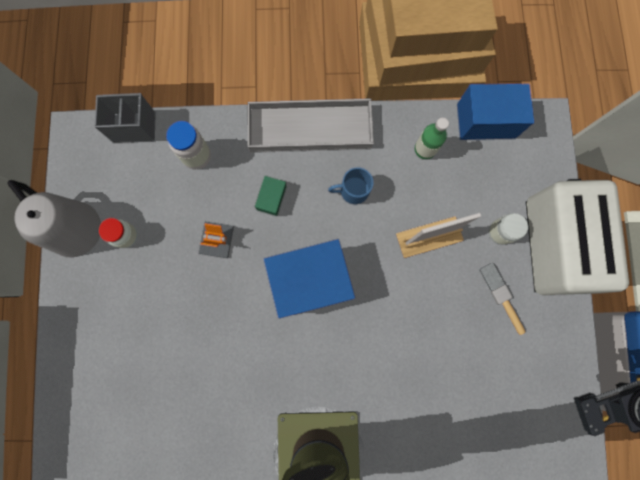

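View pics/side0.png

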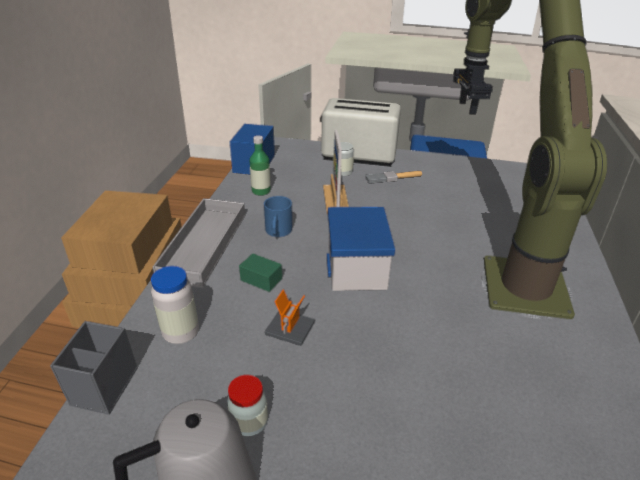

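The top view shows the bin lid at (310,278), the rack with the board at (440,230), the clip on its stand at (215,238) and the mug, carton and tin nearby. The side view shows the pedal on the +x side of the bin, at (330,265). Next I'll measure these.

```bash
cat > h.py <<'E'
import numpy as np, cv2
from plant import r, optics
from scipy.spatial.transform import Rotation as R
def K(c,):
    f=240/np.tan(np.radians(c["vfov"])/2); return np.array([[f,0,c["cx"]],[0,f,c["cy"]],[0,0,1]])
def T(name,st=None):
    c=optics.calibration(name)
    if name!="wrist": return c["cam_to_world"]
    st=st or r.get_state(); M=np.eye(4); M[:3,:3]=R.from_quat(st["eef_rot"]).as_matrix(); M[:3,3]=st["tool_pos"]
    return M@c["tool_from_camera"]
def rays(name,px):
    c=optics.calibration(name); px=np.asarray(px,float).reshape(-1,1,2)
    n=cv2.undistortPoints(px,K(c),np.array([c["k1"],0,0,0.]))[:,0]
    return np.c_[n[:,0],-n[:,1],-np.ones(len(n))]
def onplane(name,px,z,M=None):
    M=T(name) if M is None else M
    d=rays(name,px)@M[:3,:3].T; o=M[:3,3]
    return o+d*((z-o[2])/d[:,2])[:,None]
def cloud(name,depth,mask,M=None):
    M=T(name) if M is None else M
    v,u=np.nonzero(mask&(depth>0)); p=rays(name,np.c_[u,v])*depth[v,u][:,None]
    return p@M[:3,:3].T+M[:3,3],np.c_[u,v]
def rect(p):
    return cv2.minAreaRect(np.float32(p[:,:2]*1000))
E
cat > m.py <<'E'
from h import *
im=cv2.imread("pics/top0.png"); d=np.load("pics/top0.npy")
P,uv=cloud("top",d,np.ones((480,640),bool)); hsv=cv2.cvtColor(im,cv2.COLOR_BGR2HSV)
H,S,V=[hsv[uv[:,1],uv[:,0],i].astype(int) for i in range(3)]
def box(u0,u1,v0,v1): return (uv[:,0]>=u0)&(uv[:,0]<=u1)&(uv[:,1]>=v0)&(uv[:,1]<=v1)
z=P[:,2]
def show(n,m):
    p=P[m]; print(n,m.sum(),"z med",np.round(np.percentile(p[:,2],[5,50,95]),3),"mean",p.mean(0).round(4),"rect(mm)",rect(p))
print("counter z",np.median(z[box(150,250,300,400)]))
lid=box(255,365,230,325)&(H>100)&(H<125)&(S>120)&(z>.11); show("lid",lid)
show("boardtop",box(390,490,205,260)&(z>.19))
show("boardall",box(390,490,205,260)&(z>.06))
show("rackbase",box(390,490,205,265)&(z<.03)&(z>.004)&(S>70))
show("rackwood",box(390,490,205,265)&(z<.075)&(S>70))
show("standbase",box(190,245,210,265)&(z>.006)&(z<.02))
show("clip",box(190,245,210,265)&(S>150)&(H<20)&(z>.03))
show("cliptop",box(190,245,210,265)&(S>150)&(H<20)&(z>.083))
show("mug",box(325,378,160,210)&(z>.08));show("tin",box(490,530,205,250)&(z>.09))
show("carton",box(250,290,170,220)&(z>.04)&(z<.06));show("jar",box(90,140,210,255)&(z>.09))
E
python3 m.py; python3 -c "
import cv2
im=cv2.imread('pics/top0.png')
a=cv2.resize(im[200:270,385:505],None,fx=5,fy=5);b=cv2.resize(im[200:270,180:260],None,fx=5,fy=5)
cv2.imwrite('pics/crop0.png',cv2.resize(cv2.hconcat([a,b]),(800,280)))"
```

```text
counter z 0.0014867203054075295
lid 4754 z med [0.13  0.133 0.137] mean [0.4393 0.012  0.1335] rect(mm) ((440.0576171875, 12.07891845703125), (147.2378387451172, 187.6795654296875), 13.199820518493652)
boardtop 263 z med [0.195 0.21  0.214] mean [ 0.5506 -0.3137  0.2087] rect(mm) ((551.4805908203125, -315.5352478027344), (10.032236099243164, 140.66482543945312), 13.860392570495605)
boardall 569 z med [0.07  0.18  0.213] mean [ 0.5485 -0.3096  0.1646] rect(mm) ((549.5987548828125, -316.3001403808594), (14.833035469055176, 142.4843292236328), 14.465229988098145)
rackbase 905 z med [0.007 0.011 0.016] mean [ 0.5432 -0.3055  0.0117] rect(mm) ((551.8681640625, -314.55621337890625), (69.6144790649414, 171.41311645507812), 14.001359939575195)
rackwood 1109 z med [0.006 0.012 0.056] mean [ 0.5431 -0.3061  0.0174] rect(mm) ((552.3592529296875, -314.4307861328125), (70.8810806274414, 171.15087890625), 14.66160774230957)
standbase 672 z med [0.006 0.013 0.018] mean [0.5541 0.2544 0.0127] rect(mm) ((566.8849487304688, 257.60150146484375), (152.29193115234375, 148.51303100585938), 88.781600952148
[... 347 characters left out ...]
1)
mug 211 z med [0.081 0.09  0.095] mean [ 0.6861 -0.1158  0.0889] rect(mm) ((687.8717651367188, -115.89385986328125), (83.73064422607422, 77.17635345458984), 55.07988357543945)
tin 525 z med [0.092 0.101 0.105] mean [ 0.5596 -0.5081  0.1001] rect(mm) ((559.6714477539062, -509.7047119140625), (62.287940979003906, 65.1404037475586), 40.64749526977539)
carton 753 z med [0.047 0.052 0.055] mean [0.6703 0.1095 0.0515] rect(mm) ((672.7137451171875, 109.83522033691406), (61.107357025146484, 91.83303833007812), 72.64683532714844)
jar 444 z med [0.096 0.102 0.105] mean [0.5764 0.5112 0.1011] rect(mm) ((577.2078247070312, 512.2378540039062), (58.62094497680664, 57.13671112060547), 60.76923751831055)
```

View pics/crop0.png

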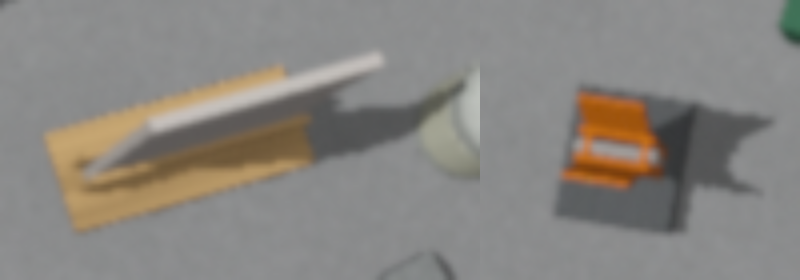

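The crop shows the board's top edge running from (150,125) to (383,60), parallel to the rack, and the clip's handles at (610,140) on a stand turned slightly clockwise. The measured sizes match the given ones: lid 147x188 mm at height 0.133 m, board 140 mm wide at height 0.21 m, clip 53x42 mm. Next I'll work out the move above the board.

```bash
cat > go.py <<'E'
# python3 go.py x y z yaw_of_tool_y(deg) tilt(deg): remaining shift (tool axes, units) and turn (units)
from h import *
import sys
x,y,z,yaw,tilt=map(float,sys.argv[1:6]); st=r.get_state()
a=np.radians(yaw); t=np.radians(tilt)
f=np.array([np.cos(a),np.sin(a),0]); zt=np.array([np.sin(t)*f[0],np.sin(t)*f[1],-np.cos(t)])  # fingers point down & ahead by tilt
yt=np.array([np.cos(t)*f[0],np.cos(t)*f[1],np.sin(t)]); xt=np.cross(yt,zt)
Rg=R.from_matrix(np.c_[xt,yt,zt]); Rc=R.from_quat(st["eef_rot"])
d=np.array([x,y,z])-st["tool_pos"]
print("clk %.2f"%st["clock"],"d mm",(d*1000).round(1),"| shift units now-frame",(Rc.inv().apply(d)/.025).round(2),"goal-frame",(Rg.inv().apply(d)/.025).round(2),
 "| turn units",((Rc.inv()*Rg).as_rotvec()/np.pi).round(4),"| F",st["contact_force"].round(1),"open %.3f ff %.1f"%(st["opening"],st["finger_force"]))
E
python3 go.py 0.5515 -0.3155 0.30 13.9 0
```

```text
clk 0.10 d mm [386.9 286.9  43.3] | shift units now-frame [17.95 -6.99 -1.72] goal-frame [ 7.42 17.78 -1.73] | turn units [-4.000e-04 -4.000e-04 -4.923e-01] | F [-0.9  0.2  1. ] open 0.995 ff 0.0
```

```bash

A='[[0.9,-0.35,-0.09,0,0,0]]' >/dev/null
python3 -m pendant '[[0.9,-0.35,-0.09,0,0,0],[0.9,-0.35,-0.09,0,0,0],[0.9,-0.35,-0.09,0,0,0],[0.9,-0.35,-0.09,0,0,0],[0.9,-0.35,-0.09,0,0,0]]' 1 10
python3 -m pendant '[[0.9,-0.35,-0.09,0,0,0],[0.9,-0.35,-0.09,0,0,0],[0.9,-0.35,-0.09,0,0,0],[0.9,-0.35,-0.09,0,0,0],[0.9,-0.35,-0.09,0,0,0]]'
python3 -m pendant '[[0.9,-0.35,-0.09,0,0,0],[0.9,-0.35,-0.09,0,0,0],[0.9,-0.35,-0.09,0,0,0],[0.9,-0.35,-0.09,0,0,0],[0.9,-0.35,-0.09,0,0,0]]'
python3 -m pendant '[[0.9,-0.35,-0.09,0,0,0],[0.9,-0.35,-0.09,0,0,0],[0.9,-0.35,-0.09,0,0,0],[0.9,-0.35,-0.09,0,0,0],[0.9,-0.35,-0.09,0,0,0]]'
python3 -m pendant '[[0,0,0,0,0,-0.035],[0,0,0,0,0,-0.035],[0,0,0,0,0,-0.035],[0,0,0,0,0,-0.035],[0,0,0,0,0,-0.035]]'
python3 -m pendant '[[0,0,0,0,0,-0.035],[0,0,0,0,0,-0.035],[0,0,0,0,0,-0.035],[0,0,0,0,0,-0.035],[0,0,0,0,0,-0.035]]'
python3 -m pendant '[[0,0,0,0,0,-0.035],[0,0,0,0,0,-0.035],[0,0,0,0,0,-0.035],[0,0,0,0,0,-0.035],[0,0,0,0,0,0]]'
python3 go.py 0.5515 -0.3155 0.30 13.9 0
```

```text
clock: 0.52
tool_pos: [0.2624, -0.53, 0.2684]
eef_rot: [0.991, 0.133, -0.0, -0.0]
contact_force: [-0.1, -0.0, 0.5]
opening: 1.002
finger_force: 0.0
clock: 0.93
tool_pos: [0.3594, -0.4581, 0.2797]
eef_rot: [0.991, 0.133, -0.0, -0.0]
contact_force: [-0.4, 0.2, 0.2]
opening: 1.0
finger_force: 0.0
clock: 1.35
tool_pos: [0.4563, -0.3863, 0.2909]
eef_rot: [0.991, 0.133, -0.0, -0.0]
contact_force: [0.6, 0.2, -0.5]
opening: 0.998
finger_force: 0.0
clock: 1.77
tool_pos: [0.5533, -0.3145, 0.302]
eef_rot: [0.991, 0.133, -0.001, -0.0]
contact_force: [-0.1, 0.3, -0.3]
opening: 0.992
finger_force: 0.0
clock: 2.18
tool_pos: [0.5524, -0.3153, 0.3019]
eef_rot: [0.917, 0.4, -0.0, -0.0]
contact_force: [1.2, 0.3, 0.8]
opening: 0.996
finger_force: 0.0
clock: 2.6
tool_pos: [0.5524, -0.3154, 0.3019]
eef_rot: [0.774, 0.633, -0.0, -0.0]
contact_force: [-0.5, 0.5, -0.1]
opening: 0.997
finger_force: 0.0
clock: 3.02
tool_pos: [0.5523, -0.3156, 0.3017]
eef_rot: [0.618, 0.786, -0.0, -0.001]
contact_force: [-0.3, 0.3, 0.5]
opening: 1.0
finger_force: 0.0
clk 3.02 d mm [-0.8  0.1 -1.7] | shift units now-frame [ 0.01 -0.03  0.07] goal-frame [ 0.01 -0.03  0.07] | turn units [-0.0003 -0.0003 -0.0015] | F [-0.3  0.3  0.5] open 1.000 ff 0.0
```

```bash
python3 - <<'E'
from h import *
st=r.get_state(); M=T("wrist",st); p,d=optics.snapshot("wrist"); cv2.imwrite("pics/w1.png",p)
P,uv=cloud("wrist",d,np.ones((480,640),bool),M)
Rt=R.from_quat(st["eef_rot"]); L=Rt.inv().apply(P-st["tool_pos"])
m=(P[:,2]>.195)&(P[:,2]<.225)&(np.hypot(P[:,0]-.55,P[:,1]+.315)<.1)
print(m.sum(),np.percentile(P[m,2],[5,50,95]).round(4),rect(P[m]))
E
```

```text
2542 [0.2099 0.2109 0.2119] ((552.0654907226562, -314.05615234375), (8.003653526306152, 134.4962158203125), 14.632450103759766)
```

View pics/w1.png

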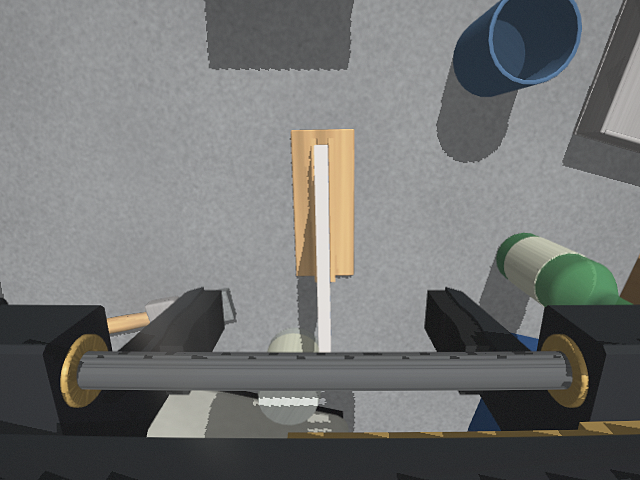

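The wrist view shows the board's top edge as a vertical strip at column 321, rows 145–350, centred between the fingers, with its height and yaw as expected. Now I'll descend and grip.

```bash

python3 -m pendant '[[0,0,0.86,0,0,-0.004],[0,0,0.86,0,0,0],[0,0,0.86,0,0,0],[0,0,0.86,0,0,0],[0,0,0.86,0,0,0]]' 1 30 | head -2
python3 -m pendant '[[0,0,0,0,0,0],[0,0,0,0,0,0],[0,0,0,0,0,0],[0,0,0,0,0,0],[0,0,0,0,0,0]]' -1 30
python3 -m pendant '[[0,0,0,0,0,0],[0,0,0,0,0,0],[0,0,0,0,0,0],[0,0,0,0,0,0],[0,0,0,0,0,0]]'
python3 go.py 0.5515 -0.3155 0.33 13.9 0
```

```text
clock: 3.48
tool_pos: [0.5525, -0.3155, 0.1938]
clock: 3.9
tool_pos: [0.5536, -0.3157, 0.1965]
eef_rot: [0.615, 0.789, 0.0, 0.001]
contact_force: [0.6, 0.4, 1.2]
opening: 0.644
finger_force: 0.0
clock: 4.32
tool_pos: [0.5527, -0.3155, 0.195]
eef_rot: [0.614, 0.789, -0.0, 0.0]
contact_force: [-1.0, -0.2, -0.9]
opening: 0.27
finger_force: 0.0
clk 4.32 d mm [ -1.2  -0.  135. ] | shift units now-frame [ 0.01 -0.05 -5.4 ] goal-frame [ 0.01 -0.05 -5.4 ] | turn units [0.     0.     0.0017] | F [-1.  -0.2 -0.9] open 0.270 ff 0.0
```

```bash

python3 -m pendant '[[0,0,0,0,0,0],[0,0,0,0,0,0],[0,0,0,0,0,0],[0,0,0,0,0,0],[0,0,0,0,0,0]]'
python3 -m pendant '[[0,0,-0.1,0,0,0],[0,0,-0.3,0,0,0],[0,0,-0.6,0,0,0],[0,0,-0.6,0,0,0],[0,0,-0.6,0,0,0]]'
python3 -m pendant '[[0,0,-0.6,0,0,0],[0,0,-0.6,0,0,0],[0,0,-0.6,0,0,0],[0,0,-0.6,0,0,0],[0,0,-0.6,0,0,0]]'
python3 -m pendant '[[0,0,-0.4,0,0,0],[0,0,0,0,0,0]]'
```

```text
clock: 4.73
tool_pos: [0.5526, -0.3155, 0.1949]
eef_rot: [0.614, 0.789, -0.0, -0.0]
contact_force: [-0.5, 0.4, -0.1]
opening: 0.084
finger_force: 30.0
clock: 5.15
tool_pos: [0.5527, -0.3153, 0.2508]
eef_rot: [0.614, 0.789, 0.0, -0.0]
contact_force: [0.7, 0.3, -1.9]
opening: 0.087
finger_force: 30.0
clock: 5.57
tool_pos: [0.5526, -0.3152, 0.3261]
eef_rot: [0.614, 0.789, 0.0, -0.0]
contact_force: [-0.3, 0.1, -2.0]
opening: 0.087
finger_force: 30.0
clock: 5.73
tool_pos: [0.5539, -0.3155, 0.3376]
eef_rot: [0.614, 0.789, 0.001, 0.002]
contact_force: [0.2, -0.7, -2.0]
opening: 0.088
finger_force: 30.0
```

```bash
python3 go.py 0.515 0.030 0.335 13.2 17.5; python3 go.py 0.515 0.030 0.335 13.2 0
```

```text
clk 5.73 d mm [-38.9 345.5  -2.6] | shift units now-frame [13.78  1.88  0.07] goal-frame [13.81  1.53  0.59] | turn units [-0.096  -0.      0.0057] | F [ 0.2 -0.7 -2. ] open 0.088 ff 30.0
clk 5.73 d mm [-38.9 345.5  -2.6] | shift units now-frame [13.78  1.88  0.07] goal-frame [13.81  1.64  0.1 ] | turn units [0.0012 0.0008 0.0056] | F [ 0.2 -0.7 -2. ] open 0.088 ff 30.0
```

```bash

python3 -m pendant '[[0.3,0.03,0,0,0,0],[0.6,0.08,0,0,0,0],[0.8,0.1,0,0,0,0.002],[0.8,0.1,0,0,0,0.002],[0.8,0.1,0,0,0,0]]' | head -2
python3 -m pendant '[[0.8,0.1,0,0,0,0],[0.8,0.1,0,0,0,0],[0.8,0.1,0,0,0,0],[0.8,0.1,0,0,0,0],[0.8,0.1,0,0,0,0]]' | head -2
python3 -m pendant '[[0.8,0.1,0,0,0,0],[0.8,0.1,0,0,0,0],[0.8,0.1,0,0,0,0],[0.8,0.1,0,0,0,0],[0.8,0.1,0,0,0,0]]' |head -2
python3 -m pendant '[[0.8,0.1,0,0,0,0],[0.8,0.1,0,0,0,0],[0.48,0.1,0,-0.008,0,0],[0.2,0.1,0,-0.012,0,0],[0,0,0,-0.016,0,0]]' |head -2
python3 -m pendant '[[0,0,0,-0.016,0,0],[0,0,0,-0.016,0,0],[0,0,0,-0.016,0,0],[0,0,0,-0.012,0,0],[0,0,0,0,0,0]]'
python3 go.py 0.513 0.0292 0.185 13.2 17.5
```

```text
clock: 6.15
tool_pos: [0.5417, -0.2313, 0.3336]
clock: 6.57
tool_pos: [0.5304, -0.1312, 0.3337]
clock: 6.98
tool_pos: [0.5191, -0.0313, 0.3338]
clock: 7.4
tool_pos: [0.5163, 0.0281, 0.3341]
clock: 7.82
tool_pos: [0.5138, 0.0247, 0.3334]
eef_rot: [0.612, 0.777, 0.116, 0.092]
contact_force: [-1.1, -0.3, -1.9]
opening: 0.088
finger_force: 30.0
clk 7.82 d mm [  -0.8    4.5 -148.4] | shift units now-frame [ 0.18 -1.73  5.68] goal-frame [ 0.18 -1.77  5.66] | turn units [-0.0026 -0.0004  0.0017] | F [-1.1 -0.3 -1.9] open 0.088 ff 30.0
```

```bash

python3 -m pendant '[[0.03,-0.22,0.71,-0.002,0,0.001],[0.03,-0.22,0.71,0,0,0],[0.03,-0.22,0.71,0,0,0],[0.03,-0.22,0.71,0,0,0],[0.03,-0.22,0.71,0,0,0]]' |head -2
python3 -m pendant '[[0.03,-0.22,0.71,0,0,0],[0,-0.22,0.71,0,0,0],[0,-0.19,0.6,0,0,0],[0,0,0,0,0,0]]'
python3 go.py 0.5032 0.0269 0.1776 13.2 17.5
python3 - <<'E'
from h import *
p,d=optics.snapshot("side"); cv2.imwrite("pics/s2.png",p); np.save("pics/s2.npy",d)
cv2.imwrite("pics/s2c.png",cv2.resize(p[130:330,220:460],(720,600)))
E
```

```text
clock: 8.23
tool_pos: [0.5161, 0.0292, 0.2407]
clock: 8.57
tool_pos: [0.5169, 0.0297, 0.1948]
eef_rot: [0.613, 0.776, 0.118, 0.094]
contact_force: [-0.2, 0.4, -2.3]
opening: 0.087
finger_force: 30.0
clk 8.57 d mm [-13.7  -2.8 -17.2] | shift units now-frame [ 0.02 -0.74  0.49] goal-frame [ 0.02 -0.74  0.49] | turn units [-0.0009  0.0003  0.0013] | F [-0.2  0.4 -2.3] open 0.087 ff 30.0
```

View pics/s2c.png

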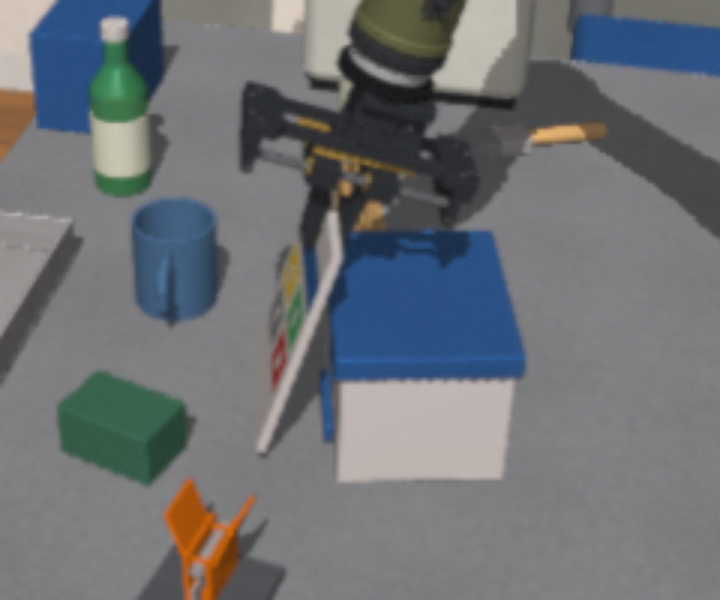

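The crop shows the board held slanted ahead of the bin's pedal side. Its foot is at (262,450), above the counter, and nothing is touching. I'll go down to contact next, then back.

```bash

python3 -m pendant '[[0,-0.2,0.15,0,0,0],[0,-0.2,0.15,0,0,0],[0,-0.07,0.14,0,0,0],[0,0,0,0,0,0]]'
python3 -m pendant '[[0,-0.02,0.06,0,0,0],[0,-0.02,0.06,0,0,0],[0,0,0,0,0,0]]' | head -4
python3 go.py 0.5032 0.0269 0.1776 13.2 17.5
```

```text
clock: 8.95
tool_pos: [0.5139, 0.0274, 0.1891]
eef_rot: [0.613, 0.775, 0.119, 0.095]
contact_force: [-0.4, -0.2, -2.5]
opening: 0.089
finger_force: 30.0
clock: 9.2
tool_pos: [0.5138, 0.0273, 0.186]
eef_rot: [0.614, 0.775, 0.119, 0.095]
contact_force: [-0.3, -0.3, -2.7]
clk 9.20 d mm [-10.6  -0.4  -8.4] | shift units now-frame [ 0.08 -0.5   0.19] goal-frame [ 0.08 -0.5   0.19] | turn units [0.0002 0.0003 0.0002] | F [-0.3 -0.3 -2.7] open 0.091 ff 30.0
```

```bash

python3 -m pendant '[[0,-0.03,0.1,0,0,0],[0,0,0,0,0,0],[0,0,0,0,0,0]]' | sed -n 2,4p
python3 -m pendant '[[0,-0.03,0.1,0,0,0],[0,0,0,0,0,0],[0,0,0,0,0,0]]' | sed -n 2,4p
python3 -m pendant '[[0,-0.03,0.1,0,0,0],[0,0,0,0,0,0],[0,0,0,0,0,0]]' | sed -n 2,4p
python3 go.py 0.5032 0.0269 0.1776 13.2 17.5
```

```text
tool_pos: [0.5136, 0.0273, 0.1832]
eef_rot: [0.614, 0.775, 0.119, 0.095]
contact_force: [-0.5, -0.0, -2.8]
tool_pos: [0.5134, 0.0274, 0.1804]
eef_rot: [0.613, 0.775, 0.119, 0.095]
contact_force: [-0.2, -0.4, -2.0]
tool_pos: [0.5135, 0.0274, 0.1778]
eef_rot: [0.613, 0.775, 0.119, 0.095]
contact_force: [0.2, -0.8, -2.6]
clk 9.95 d mm [-10.3  -0.5  -0.2] | shift units now-frame [ 0.07 -0.39 -0.11] goal-frame [ 0.07 -0.39 -0.11] | turn units [-0.0001  0.0003  0.0005] | F [ 0.2 -0.8 -2.6] open 0.090 ff 30.0
```

```bash

python3 -m pendant '[[0,-0.15,-0.05,0,0,0],[0,-0.15,-0.05,0,0,0],[0,0,0,0,0,0],[0,0,0,0,0,0]]' | sed -n 2,4p
python3 -m pendant '[[0,-0.02,0.07,0,0,0],[0,0,0,0,0,0],[0,0,0,0,0,0]]' | sed -n 2,4p
python3 go.py 0.5032 0.0269 0.1776 13.2 17.5
```

```text
tool_pos: [0.5055, 0.0254, 0.1779]
eef_rot: [0.613, 0.775, 0.119, 0.095]
contact_force: [0.6, 0.1, -2.5]
tool_pos: [0.5062, 0.0255, 0.1775]
eef_rot: [0.613, 0.775, 0.119, 0.096]
contact_force: [-5.5, -1.9, 15.8]
clk 10.53 d mm [-3.   1.4  0.1] | shift units now-frame [ 0.08 -0.1  -0.03] goal-frame [ 0.08 -0.1  -0.03] | turn units [0.0008 0.0007 0.0005] | F [-5.5 -1.9 15.8] open 0.089 ff 30.0
```

```bash

python3 -m pendant '[[0.05,0.02,-0.07,0,0,0],[0.03,-0.1,-0.03,0,0,0],[0,0,0,0,0,0],[0,0,0,0,0,0]]' | sed -n 2,4p
python3 go.py 0.5032 0.0269 0.1776 13.2 17.5
python3 - <<'E'
from h import *
p,d=optics.snapshot("side"); cv2.imwrite("pics/s3.png",p); np.save("pics/s3.npy",d)
cv2.imwrite("pics/s3c.png",cv2.resize(p[195:300,280:400],(640,560)))
E
```

```text
tool_pos: [0.5033, 0.0273, 0.1779]
eef_rot: [0.613, 0.775, 0.119, 0.095]
contact_force: [1.5, 0.4, -0.7]
clk 10.87 d mm [-0.1 -0.4 -0.3] | shift units now-frame [-0.01 -0.01  0.01] goal-frame [-0.01 -0.01  0.01] | turn units [0.0002 0.0002 0.0005] | F [ 1.5  0.4 -0.7] open 0.092 ff 30.0
```

View pics/s3c.png

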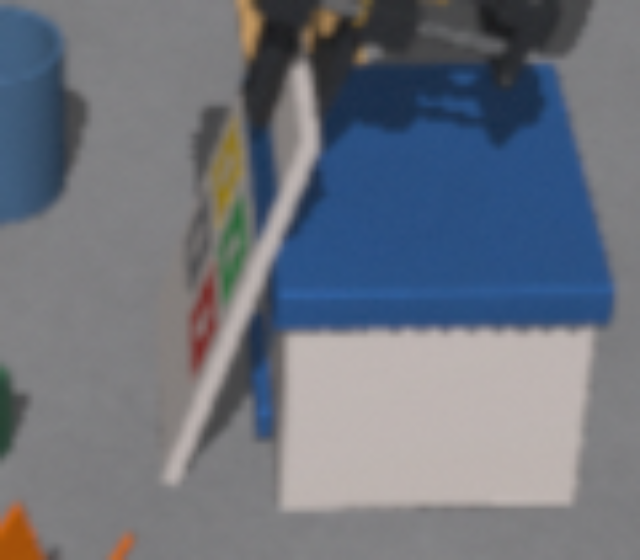

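The board rests on the counter at the foot, (172,480), and touches the lid edge, (280,270); the force readings agree. I'll let go now and withdraw along the board.

```bash

python3 -m pendant '[[0,0,0,0,0,0],[0,0,0,0,0,0],[0,0,0,0,0,0],[0,0,0,0,0,0],[0,0,0,0,0,0]]' -0.2 20
python3 -m pendant '[[0,0,-0.15,0,0,0],[0,0,-0.4,0,0,0],[0,0,-0.7,0,0,0],[0,0,-0.9,0,0,0],[0,0,-0.9,0,0,0]]' 
python3 -m pendant '[[0,0,-0.9,0,0,0],[0,0,-0.9,0,0,0],[0,0,-0.9,0,0,0],[0,0,0,0,0,0]]' | head -4
python3 - <<'E'
from h import *
st=r.get_state(); M=T("wrist",st)
np.save("pics/M4.npy",M); np.savez("pics/st4.npz",q=st["eef_rot"],p=st["tool_pos"])
for n in("side","top","wrist"):
    p,d=optics.snapshot(n); cv2.imwrite(f"pics/{n}4.png",p); np.save(f"pics/{n}4.npy",d)
E
cat > b.py <<'E'
# board pose from top-view depth, in the bin frame
from h import *
import sys
n=sys.argv[1]; c=np.array([.4401,.0121,0]); a=np.radians(13.2); Rb=np.array([[np.cos(a),np.sin(a),0],[-np.sin(a),np.cos(a),0],[0,0,1]])
for cam in("top","side"):
    d=np.load(f"pics/{cam}{n}.npy"); im=cv2.imread(f"pics/{cam}{n}.png")
    P,uv=cloud(cam,d,np.ones((480,640),bool)); B=(P-c)@Rb.T
    m=(B[:,0]>.03)&(B[:,0]<.15)&(abs(B[:,1])<.085)&(B[:,2]>.02)&(B[:,2]<.205)&((B[:,2]>.142)|(B[:,0]>.085))
    b=B[m]; 
    # outer face = robust plane x = k0 + k1 z + k2 y
    A=np.c_[np.ones(len(b)),b[:,2],b[:,1]]; w=np.ones(len(b),bool)
    for _ in range(6):
        k=np.linalg.lstsq(A[w],b[w,0],rcond=None)[0]; e=b[:,0]-A@k; w=abs(e)<max(.004,.0*e.std())
    print(cam,len(b),w.sum(),"lean deg",np.degrees(np.arctan(-k[1])).round(1),"yaw vs bin",np.degrees(np.arctan(k[2])).round(1),"x at z=0 %.4f"%k[0],"y range",np.percentile(b[w,1],[0.5,50,99.5]).round(4))
    t=b[b[:,2]>np.percentile(b[:,2],99.5)-.006]; print("  top z",np.percentile(b[:,2],[98,99.5]).round(4),"top mean",t.mean(0).round(4),"y",np.percentile(t[:,1],[1,99]).round(3))
E
python3 b.py 4
```

```text
clock: 11.33
tool_pos: [0.5026, 0.0269, 0.1777]
eef_rot: [0.613, 0.775, 0.119, 0.095]
contact_force: [0.5, -0.3, 0.2]
opening: 0.398
finger_force: 0.0
clock: 11.75
tool_pos: [0.4873, 0.0215, 0.2281]
eef_rot: [0.614, 0.775, 0.115, 0.097]
contact_force: [1.7, -1.0, -1.1]
opening: 0.399
finger_force: 0.0
clock: 12.08
tool_pos: [0.4683, 0.0176, 0.2961]
eef_rot: [0.614, 0.774, 0.119, 0.099]
contact_force: [1.2, 0.1, -0.3]
top 388 347 lean deg 17.8 yaw vs bin -0.0 x at z=0 0.1275 y range [-0.0716  0.0067  0.0677]
  top z [0.1962 0.1973] top mean [0.0622 0.0011 0.194 ] y [-0.071  0.068]
side 1042 939 lean deg 17.5 yaw vs bin -0.5 x at z=0 0.1245 y range [-0.0701  0.0135  0.0731]
  top z [0.1917 0.1932] top mean [0.0617 0.0063 0.1904] y [-0.07   0.071]
```

```bash
python3 -c "
import cv2
a=cv2.resize(cv2.imread('pics/side4.png')[180:320,240:420],(540,420));b=cv2.resize(cv2.imread('pics/top4.png')[200:320,240:350],(260,420)) 
cv2.imwrite('pics/c4.png',cv2.hconcat([a,b]))"
```

```text
(no output)
```

View pics/c4.png

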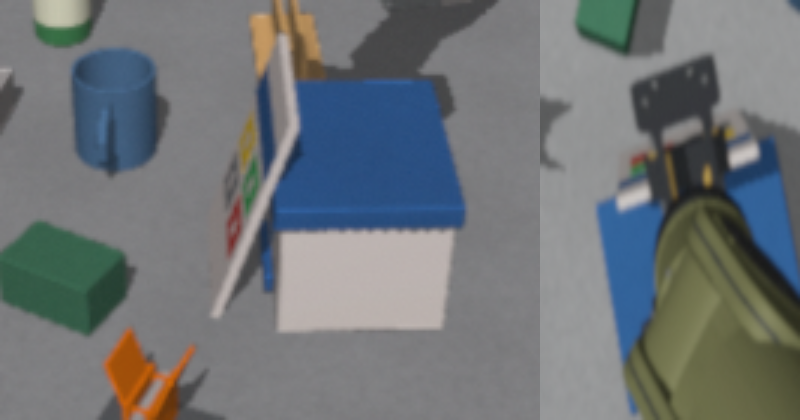

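The board leans at about 17.5°, square to the bin and centred, and it has been let go. Next is the clip.

```bash
python3 go.py 0.559 0.2576 0.27 -10 0; python3 go.py 0.559 0.2576 0.27 13.2 0
```

```text
clk 12.23 d mm [ 91.1 240.6 -22.7] | shift units now-frame [8.55 5.21 2.53] goal-frame [10.11  1.92  0.91] | turn units [ 0.0961 -0.0174  0.1277] | F [-0.1 -0.6 -1. ] open 0.405 ff 0.0
clk 12.23 d mm [ 91.1 240.6 -22.7] | shift units now-frame [8.55 5.21 2.53] goal-frame [8.54 5.75 0.91] | turn units [ 0.097   0.0023 -0.0002] | F [-0.1 -0.6 -1. ] open 0.405 ff 0.0
```

```bash

python3 -m pendant '[[0.71,0.43,0.21,0,0,0],[0.71,0.43,0.21,0,0,0],[0.71,0.43,0.21,0,0,0],[0.71,0.43,0.21,0,0,0],[0.71,0.43,0.21,0,0,0]]' 1 20 | head -2
python3 -m pendant '[[0.71,0.43,0.21,0,0,0],[0.71,0.43,0.21,0,0,0],[0.71,0.43,0.21,0,0,0],[0.71,0.43,0.21,0,0,0],[0.71,0.43,0.21,0,0,0]]' | head -2
python3 -m pendant '[[0.71,0.43,0.21,0,0,0],[0.71,0.43,0.21,0,0,0],[0,0,0,0.016,-0.003,0.0213],[0,0,0,0.016,-0.003,0.0213],[0,0,0,0.016,-0.003,0.0213]]' | head -2
python3 -m pendant '[[0,0,0,0.016,-0.003,0.0213],[0,0,0,0.016,-0.003,0.0213],[0,0,0,0.016,-0.003,0.0213],[0,0,0,0,0,0],[0,0,0,0,0,0]]' | head -4
python3 go.py 0.559 0.2576 0.27 -10 0
python3 - <<'E'
from h import *
st=r.get_state(); M=T("wrist",st); p,d=optics.snapshot("wrist"); cv2.imwrite("pics/w5.png",p); np.save("pics/w5.npy",d); np.save("pics/M5.npy",M)
P,uv=cloud("wrist",d,np.ones((480,640),bool),M); hsv=cv2.cvtColor(p,cv2.COLOR_BGR2HSV)[uv[:,1],uv[:,0]].astype(int)
near=np.hypot(P[:,0]-.559,P[:,1]-.2576)<.075
o=near&(hsv[:,0]<20)&(hsv[:,1]>150)&(P[:,2]>.03)
for lo in(.06,.08): 
    m=o&(P[:,2]>lo); print(lo,m.sum(),rect(P[m]),np.percentile(P[m,2],[5,50,99]).round(4))
b=near&(P[:,2]<.018)&(P[:,2]>.008); print("base",b.sum(),np.median(P[b,2]),rect(P[b]))
g=near&(hsv[:,1]<60)&(P[:,2]>.03)&(P[:,2]<.12); print("steel",g.sum(),rect(P[g]),np.percentile(P[g,2],[5,50,95]).round(3))
E
```

```text
clock: 12.65
tool_pos: [0.5053, 0.1184, 0.2819]
clock: 13.07
tool_pos: [0.5426, 0.2184, 0.272]
clock: 13.48
tool_pos: [0.5569, 0.2581, 0.2681]
clock: 13.9
tool_pos: [0.5578, 0.2571, 0.2683]
eef_rot: [0.765, 0.644, -0.001, 0.001]
contact_force: [-0.6, -0.3, 0.5]
clk 13.90 d mm [1.2 0.5 1.7] | shift units now-frame [ 0.03  0.04 -0.07] goal-frame [ 0.03  0.04 -0.07] | turn units [0.0002 0.0011 0.0006] | F [-0.6 -0.3  0.5] open 0.999 ff 0.0
0.06 1844 ((559.6096801757812, 259.12847900390625), (44.495174407958984, 53.023529052734375), 80.11002349853516) [0.0616 0.0811 0.093 ]
0.08 972 ((559.4816284179688, 258.8809509277344), (43.11083984375, 53.21422576904297), 79.5918197631836) [0.0811 0.0898 0.0932]
base 3244 0.01287746295290293 ((559.9476318359375, 261.78533935546875), (80.19951629638672, 89.25505828857422), 79.33050537109375)
steel 498 ((551.3892822265625, 257.5265197753906), (43.838619232177734, 60.28038787841797), 11.778342247009277) [0.044 0.052 0.054]
```

View pics/w5.png

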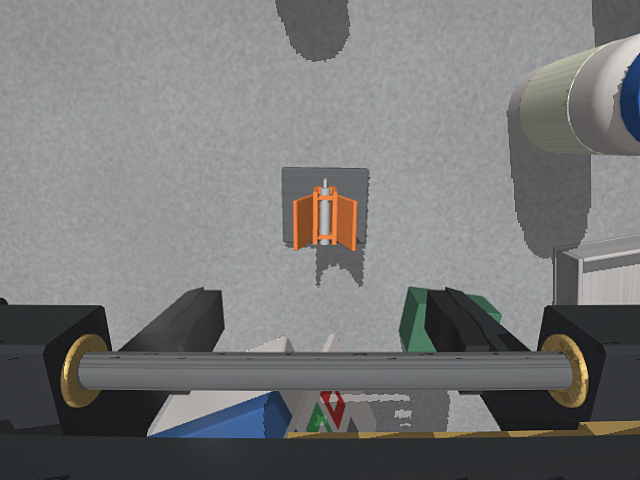

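The wrist view shows the orange clip at (325,215), centred between the fingers and square to them, at (0.5595, 0.259) with yaw −10°. The rectangle is 53 x 44 mm, as expected. Now I'll descend.

```bash

python3 -m pendant '[[0.08,0.05,0.6,0,0,0],[0,0,0.9,0,0,0],[0,0,0.9,0,0,0],[0,0,0.9,0,0,0],[0,0,0.9,0,0,0]]' | head -4
python3 -m pendant '[[0,0,0.9,0,0,0],[0,0,0.9,0,0,0],[0,0,0.9,0,0,0],[0,0,0.5,0,0,0],[0,0,0,0,0,0]]' 1 20 | head -4
python3 go.py 0.5593 0.2588 0.083 -10.2 0
```

```text
clock: 14.37
tool_pos: [0.5584, 0.2588, 0.164]
eef_rot: [0.765, 0.644, -0.0, 0.001]
contact_force: [1.0, 0.5, 0.3]
clock: 14.78
tool_pos: [0.5571, 0.2577, 0.0825]
eef_rot: [0.765, 0.644, -0.003, 0.0]
contact_force: [0.6, -1.0, 0.0]
clk 14.78 d mm [2.2 1.1 0.5] | shift units now-frame [ 0.06  0.08 -0.02] goal-frame [ 0.06  0.08 -0.02] | turn units [-0.001   0.0016  0.002 ] | F [ 0.6 -1.   0. ] open 1.001 ff 0.0
```

Centred within 2 mm; I'll correct that and squeeze.

```bash

python3 -m pendant '[[0.05,0.07,0,0,0,0],[0,0,0,0,0,0],[0,0,0,0,0,0],[0,0,0,0,0,0],[0,0,0,0,0,0]]' -1 25
python3 -m pendant '[[0,0,0,0,0,0],[0,0,0,0,0,0],[0,0,0,0,0,0],[0,0,0,0,0,0],[0,0,0,0,0,0]]'
python3 -m pendant '[[0,0,0,0,0,0],[0,0,0,0,0,0],[0,0,0,0,0,0],[0,0,0,0,0,0],[0,0,0,0,0,0]]'
python3 go.py 0.5593 0.2588 0.083 -10.2 0
```

```text
clock: 15.2
tool_pos: [0.5618, 0.2598, 0.0861]
eef_rot: [0.766, 0.643, 0.0, 0.001]
contact_force: [0.2, 0.1, -0.3]
opening: 0.648
finger_force: 0.1
clock: 15.62
tool_pos: [0.5607, 0.2608, 0.0874]
eef_rot: [0.766, 0.643, 0.0, 0.0]
contact_force: [-8.2, -0.9, 17.2]
opening: 0.277
finger_force: 24.3
clock: 16.03
tool_pos: [0.5594, 0.261, 0.0871]
eef_rot: [0.766, 0.643, -0.001, -0.001]
contact_force: [-6.2, -0.2, 15.5]
opening: 0.271
finger_force: 23.8
clk 16.03 d mm [-0.1 -2.2 -4.1] | shift units now-frame [-0.09  0.01  0.16] goal-frame [-0.09  0.01  0.16] | turn units [-0.0005  0.0001  0.0015] | F [-6.2 -0.2 15.5] open 0.271 ff 23.8
```

```bash

python3 -m pendant '[[0,0,-0.2,0,0,0],[0,0,-0.3,0,0,0],[0,0,-0.4,0,0,0],[0,0,-0.4,0,0,0],[0,0,0,0,0,0]]' | tail -4
python3 -m pendant '[[0,0,-0.4,0,0,0],[0,0,-0.4,0,0,0],[0,0,-0.4,0,0,0],[0,0,-0.4,0,0,0],[0,0,0,0,0,0]]'
python3 - <<'E'
from h import *
p,d=optics.snapshot("side"); cv2.imwrite("pics/s6.png",p); np.save("pics/s6.npy",d)
st=r.get_state(); print(st["opening"],st["finger_force"],st["contact_force"].round(1),st["tool_pos"].round(4))
M=np.linalg.inv(T("side"));c=optics.calibration("side"); q=M[:3,:3]@st["tool_pos"]+M[:3,3]; print("tcp px",(K(c)@[q[0]/-q[2],-q[1]/-q[2],1]).round(0))
cv2.imwrite("pics/s6c.png",cv2.resize(p[190:360,230:370],None,fx=3.5,fy=3.5,interpolation=cv2.INTER_CUBIC))
E
```

```text
eef_rot: [0.766, 0.643, 0.002, 0.001]
contact_force: [-0.1, 0.5, -0.0]
opening: 0.242
finger_force: 24.7
clock: 16.87
tool_pos: [0.5624, 0.2606, 0.1602]
eef_rot: [0.766, 0.643, 0.002, 0.001]
contact_force: [-0.2, 0.5, -0.0]
opening: 0.244
finger_force: 24.7
0.2428730661286609 24.71157107502222 [ 0.6  1.  -0.6] [0.562  0.2602 0.1592]
tcp px [287. 273.   1.]
```

View pics/s6c.png

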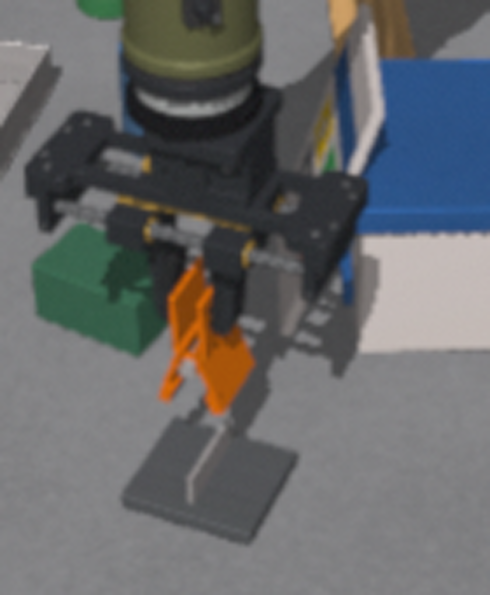

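The crop shows the clip held off its stand with both jaws gaping. The fin is free at (205,455). I'll measure how the clip sits in the tool frame.

```bash
cat > cl.py <<'E'
from h import *
import sys
def clip(cam,p,d,st,ctr=None):
    P,uv=cloud(cam,d,np.ones((480,640),bool),T("wrist",st) if cam=="wrist" else None); hsv=cv2.cvtColor(p,cv2.COLOR_BGR2HSV)[uv[:,1],uv[:,0]].astype(int)
    L=R.from_quat(st["eef_rot"]).inv().apply(P-st["tool_pos"])
    m=(hsv[:,0]<16)&(hsv[:,1]>170)&(np.linalg.norm(L,axis=1)<.11)&(L[:,2]>-.03); l=L[m]*1000
    print(cam,len(l),"x",np.percentile(l[:,0],[1,50,99]).round(1),"y",np.percentile(l[:,1],[1,50,99]).round(1),"z",np.percentile(l[:,2],[1,50,99]).round(1))
    for s in(-1,1):
        q=l[(l[:,2]>50)&(s*l[:,1]>0)]
        if len(q)>8: print("  jaw",s,len(q),"x",np.percentile(q[:,0],[2,98]).round(1),"y",np.percentile(q[:,1],[2,50,98]).round(1),"z",np.percentile(q[:,2],[50,95,100]).round(1))
    g=(hsv[:,1]<60)&(abs(L[:,0])<.04)&(abs(L[:,1])<.012)&(L[:,2]>.024)&(L[:,2]<.06)
    if g.sum()>4: print("  steel",g.sum(),(L[g].mean(0)*1000).round(1),(L[g].min(0)*1000).round(1),(L[g].max(0)*1000).round(1))
if __name__=="__main__":
    for cam in sys.argv[1:]:
        st=r.get_state(); p,d=optics.snapshot(cam); cv2.imwrite(f"pics/cl_{cam}_{st['clock']:.2f}.png",p); clip(cam,p,d,st)
E
python3 cl.py side wrist; python3 go.py 0.559 0.2576 0.32 13.2 0
```

```text
side 513 x [-22.1  10.6  24.8] y [-22.7  -9.5  16.7] z [-8.3 32.2 68.8]
  jaw -1 127 x [-22.3  24.5] y [-22.9 -19.2 -13.9] z [59.5 68.5 70.5]
  jaw 1 25 x [12.8 25. ] y [ 8.9 12.6 17.4] z [62.2 68.1 70.1]
  steel 16 [25.2 -2.1 41.4] [21.7 -6.1 37.1] [27.7  1.3 48.3]
wrist 6296 x [-24.1  10.3  22.8] y [-22.    2.4  19.3] z [-10.4  26.7  68.6]
  jaw -1 628 x [-7.7 22.9] y [-22.7 -18.7 -12.4] z [60.2 68.1 70.3]
  jaw 1 525 x [-7.9 22.8] y [10.2 16.5 20. ] z [61.1 69.4 72.5]
  steel 1102 [ 2.9 -0.1 35.9] [-29.7  -5.   26.7] [25.   4.5 45.2]
clk 17.02 d mm [ -2.2  -1.8 162.4] | shift units now-frame [-0.1  -0.07 -6.49] goal-frame [-0.05 -0.1  -6.49] | turn units [ 0.      0.0005 -0.1289] | F [ 0.4 -0.9 -1.5] open 0.245 ff 24.7
```

The clip is centred to about 1 mm in the fingers. Its lips end 70 mm past the TCP, the pivot is at 38 mm, and it is fully open. I'll lift and go above the board.

```bash

python3 -m pendant '[[0,0,-0.5,0,0,0],[0,0,-0.9,0,0,0],[0,0,-0.9,0,0,0],[0,0,-0.9,0,0,0],[0,0,-0.9,0,0,0]]' | head -2
python3 -m pendant '[[0,0,-0.9,0,0,0],[0,0,-0.9,0,0,0],[0,0,-0.5,0,0,0],[0,0,0,0,0,0]]' | tail -4
python3 go.py 0.4696 0.0182 0.32 13.2 17.5
```

```text
clock: 17.43
tool_pos: [0.5609, 0.2597, 0.2615]
eef_rot: [0.766, 0.643, 0.003, 0.001]
contact_force: [0.1, -0.3, -0.6]
opening: 0.245
finger_force: 24.7
clk 17.77 d mm [ -92.5 -242.9   -1.3] | shift units now-frame [-1.021e+01 -1.960e+00  1.000e-02] goal-frame [-8.62 -5.57 -1.7 ] | turn units [-0.0943  0.019  -0.1279] | F [ 0.1 -0.3 -0.6] open 0.245 ff 24.7
```

```bash

python3 -m pendant '[[-0.3,-0.06,0,0,0,0],[-0.6,-0.11,0,0,0,0],[-0.75,-0.14,0,0,0,0],[-0.75,-0.14,0,0,0,0],[-0.75,-0.14,0,0,0,0]]' | head -2
python3 -m pendant '[[-0.75,-0.14,0,0,0,0],[-0.75,-0.14,0,0,0,0],[-0.75,-0.14,0,0,0,0],[-0.75,-0.14,0,0,0,0],[-0.75,-0.14,0,0,0,0]]' | head -2
python3 -m pendant '[[-0.75,-0.14,0,0,0,0],[-0.75,-0.14,0,0,0,0],[-0.75,-0.14,0,0,0,0],[-0.75,-0.14,0,0,0,0],[-0.4,-0.06,0,0,0,0]]' | head -2
python3 -m pendant '[[0,0,0,-0.0118,0.0024,-0.016],[0,0,0,-0.0118,0.0024,-0.016],[0,0,0,-0.0118,0.0024,-0.016],[0,0,0,-0.0118,0.0024,-0.016],[0,0,0,-0.0118,0.0024,-0.016]]' | head -2
python3 -m pendant '[[0,0,0,-0.0118,0.0024,-0.016],[0,0,0,-0.0118,0.0024,-0.016],[0,0,0,-0.0118,0.0024,-0.016],[0,0,0,0,0,0],[0,0,0,0,0,0]]' | head -4
python3 go.py 0.4696 0.0182 0.2925 13.2 17.5
```

```text
clock: 18.18
tool_pos: [0.5316, 0.1828, 0.316]
clock: 18.6
tool_pos: [0.4979, 0.0936, 0.3164]
clock: 19.02
tool_pos: [0.4672, 0.0113, 0.3165]
clock: 19.43
tool_pos: [0.4687, 0.0146, 0.3172]
clock: 19.85
tool_pos: [0.4686, 0.0141, 0.3173]
eef_rot: [0.615, 0.775, 0.116, 0.093]
contact_force: [0.3, -1.2, -0.9]
clk 19.85 d mm [  1.    4.1 -24.8] | shift units now-frame [ 0.15 -0.22  0.97] goal-frame [ 0.15 -0.23  0.97] | turn units [-0.0024  0.0006 -0.0002] | F [ 0.3 -1.2 -0.9] open 0.242 ff 24.7
```

```bash

python3 -m pendant '[[0.08,-0.11,0.45,-0.002,0,0],[0.07,-0.11,0.45,0,0,0],[0,0,0,0,0,0],[0,0,0,0,0,0]]' | tail -4
python3 go.py 0.4842 0.0216 0.2448 13.2 17.5
python3 cl.py side wrist
python3 - <<'E'
from h import *
st=r.get_state(); p,d=optics.snapshot("wrist"); cv2.imwrite("pics/w7.png",p)
L,uv=cloud("wrist",d,np.ones((480,640),bool),optics.calibration("wrist")["tool_from_camera"])
M=T("wrist",st); P,_=cloud("wrist",d,np.ones((480,640),bool),M); hsv=cv2.cvtColor(p,cv2.COLOR_BGR2HSV)[uv[:,1],uv[:,0]].astype(int)
m=(hsv[:,1]<50)&(abs(L[:,0])<.1)&(abs(L[:,1])<.03)&(L[:,2]>.095)&(L[:,2]<.15)&(P[:,2]>.15)
l=L[m]*1000; print(m.sum(),"z",np.percentile(l[:,2],[1,5,25,50,99]).round(1),"x",np.percentile(l[:,0],[1,99]).round(1))
t=l[l[:,2]<np.percentile(l[:,2],20)+4]
for a in range(-90,95,15):
    q=l[(abs(l[:,0]-a)<7.5)]; 
    if len(q)>20: print(a,len(q),"y",np.percentile(q[:,1],[2,50,98]).round(1),"z",np.percentile(q[:,2],[2,50,98]).round(1))
E
```

```text
eef_rot: [0.614, 0.775, 0.119, 0.095]
contact_force: [-0.1, -0.1, -0.4]
opening: 0.246
finger_force: 24.7
clk 20.18 d mm [ 14.    2.7 -49.7] | shift units now-frame [-0.02 -0.05  2.07] goal-frame [-0.02 -0.05  2.07] | turn units [-0.0001  0.0004  0.0003] | F [-0.1 -0.1 -0.4] open 0.246 ff 24.7
side 353 x [-23.6  14.4  25.7] y [-16.5   8.1  19.1] z [-8.  35.2 71.6]
  jaw -1 24 x [ 6.1 25.5] y [-18.8 -13.7 -11.2] z [62.3 69.4 70.3]
  jaw 1 80 x [-23.6  24.5] y [11.6 16.8 19.3] z [61.2 71.5 72.8]
  steel 12 [23.8  0.4 42.2] [18.4 -4.2 37.7] [28.3  3.8 47.1]
wrist 5005 x [-24.5   9.5  22.6] y [-21.8   4.2  19.8] z [-9.9 27.3 68.9]
  jaw -1 586 x [-8.  22.5] y [-22.3 -18.4 -13.2] z [60.4 67.9 71.5]
  jaw 1 526 x [-8.4 22.6] y [10.6 16.8 20.4] z [61.5 69.3 71.7]
  steel 1110 [ 2.4  0.2 36. ] [-29.5  -4.7  26.8] [24.7  4.9 44.7]
1190 z [105.1 105.5 106.1 106.5 108.1] x [ 8.8 68.6]
15 253 y [-5.5 -2.1  1.7] z [105.4 106.6 108.1]
30 275 y [-5.4 -1.5  1.7] z [105.1 106.5 108. ]
45 305 y [-5.8 -2.   1.7] z [105.2 106.4 107.8]
60 321 y [-5.8 -2.   1.7] z [105.2 106.5 108. ]
75 36 y [-5.7 -2.3  1.1] z [105.3 106.5 107.4]
```

View pics/w7.png

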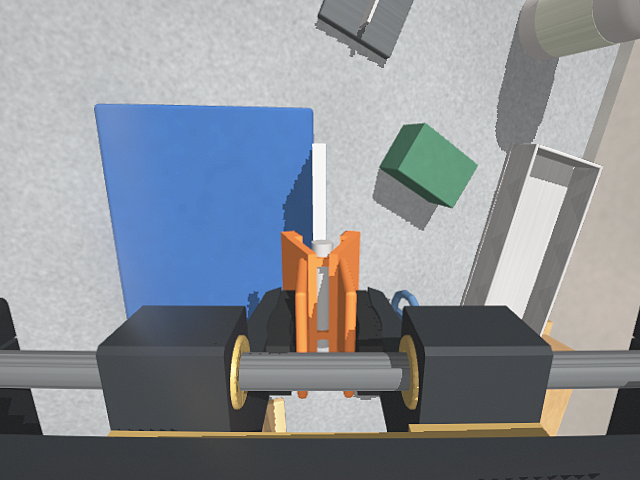

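The wrist view shows the jaws straddling the line of the board's top edge: the white strip at column 319, rows 145–240, with the clip centred at column 321. The board edge is at tool y −2 mm, z 106.5 mm, and the lips are at 70.5 mm, so I need 51 mm down and 1 mm back.

```bash

python3 -m pendant '[[0,-0.04,0.3,0,0,0],[0,0,0.4,0,0,0],[0,0,0.4,0,0,0],[0,0,0,0,0,0],[0,0,0,0,0,0]]' | sed -n '2,4p'
python3 -m pendant '[[0,0,0.3,0,0,0],[0,0,0.3,0,0,0],[0,0,0.2,0,0,0],[0,0,0,0,0,0],[0,0,0,0,0,0]]' 
python3 go.py 0.4842 0.0216 0.2448 13.2 17.5
```

```text
tool_pos: [0.4775, 0.0202, 0.2685]
eef_rot: [0.614, 0.775, 0.119, 0.096]
contact_force: [0.2, 0.9, 0.2]
clock: 21.17
tool_pos: [0.4834, 0.0215, 0.2498]
eef_rot: [0.614, 0.775, 0.119, 0.096]
contact_force: [0.4, -0.2, -1.1]
opening: 0.247
finger_force: 24.7
clk 21.17 d mm [ 0.8  0.1 -5. ] | shift units now-frame [-0.   -0.03  0.2 ] goal-frame [-0.   -0.03  0.2 ] | turn units [0.0006 0.0006 0.0003] | F [ 0.4 -0.2 -1.1] open 0.247 ff 24.7
```

```bash

python3 -m pendant '[[0,-0.02,0.16,0,0,0],[0,0,0,0,0,0],[0,0,0,0,0,0],[0,0,0,0,0,0]]' 
python3 go.py 0.4842 0.0216 0.2448 13.2 17.5
python3 cl.py side wrist
python3 - <<'E'
from h import *
st=r.get_state(); p,d=optics.snapshot("wrist"); cv2.imwrite("pics/w8.png",p)
L,uv=cloud("wrist",d,np.ones((480,640),bool),optics.calibration("wrist")["tool_from_camera"])
hsv=cv2.cvtColor(p,cv2.COLOR_BGR2HSV)[uv[:,1],uv[:,0]].astype(int)
m=(hsv[:,1]<50)&(L[:,0]>.03)&(L[:,0]<.1)&(abs(L[:,1])<.02)&(L[:,2]>.04)&(L[:,2]<.07)
l=L[m]*1000; print(m.sum(),"board top z",np.percentile(l[:,2],[2,50,98]).round(1),"y",np.percentile(l[:,1],[2,50,98]).round(1),"x",np.percentile(l[:,0],[1,99]).round(1))
s,ds=optics.snapshot("side"); np.save("pics/side8.npy",ds); cv2.imwrite("pics/side8.png",s); t,dt=optics.snapshot("top"); np.save("pics/top8.npy",dt); cv2.imwrite("pics/top8.png",t)
cv2.imwrite("pics/s8c.png",cv2.resize(s[180:300,260:400],(700,600),interpolation=cv2.INTER_CUBIC))
E
python3 b.py 8
```

```text
clock: 21.5
tool_pos: [0.484, 0.0216, 0.2455]
eef_rot: [0.614, 0.775, 0.119, 0.096]
contact_force: [-0.9, -0.7, -1.1]
opening: 0.245
finger_force: 24.7
clk 21.50 d mm [ 0.2  0.  -0.7] | shift units now-frame [-0.    0.    0.03] goal-frame [-0.    0.    0.03] | turn units [0.0005 0.0006 0.0003] | F [-0.9 -0.7 -1.1] open 0.245 ff 24.7
side 348 x [-25.4  11.5  25. ] y [-19.2   6.7  18.9] z [-7.3 36.8 71.9]
  jaw -1 32 x [-2.  24.7] y [-20.  -15.4 -12.3] z [61.9 70.1 73.5]
  jaw 1 89 x [-26.   24.7] y [11.1 15.3 19.1] z [62.1 71.7 72.2]
  steel 41 [24.  -0.4 52.3] [10.  -5.4 36.6] [38.7  3.7 59.2]
wrist 4983 x [-24.6   9.4  22.6] y [-21.9   4.2  19.8] z [-9.9 27.3 68.8]
  jaw -1 595 x [-8.2 22.6] y [-22.3 -18.4 -13.3] z [60.4 68.  71.9]
  jaw 1 520 x [-8.3 22.6] y [10.6 16.9 20.3] z [61.5 69.2 72.2]
  steel 1667 [11.9  0.2 42.4] [-29.8  -4.6  26.2] [40.   4.9 56.7]
1268 board top z [53.5 54.9 56.3] y [-3.8  0.1  3.6] x [30.5 69.6]
top 391 350 lean deg 17.8 yaw vs bin -0.0 x at z=0 0.1275 y range [-0.0715  0.0082  0.0677]
  top z [0.1972 0.1981] top mean [ 0.0623 -0.0007  0.1946] y [-0.071  0.068]
side 1061 804 lean deg 17.5 yaw vs bin -0.5 x at z=0 0.1245 y range [-0.071   0.0222  0.0732]
  top z [0.2024 0.2044] top mean [0.0659 0.0076 0.2018] y [-0.027  0.029]
```

View pics/s8c.png

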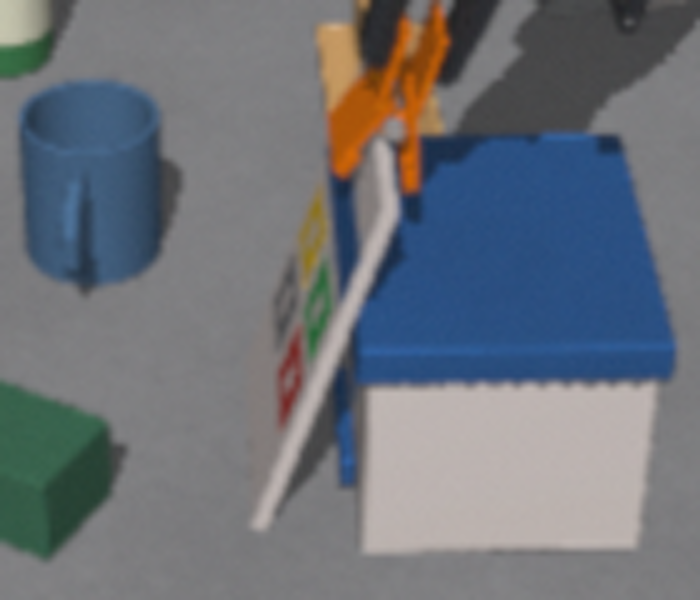

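The jaws straddle the middle of the board's top edge, with the lips about 15.5 mm down. The gaps are about 9.5 and 11.5 mm, there is no contact force, and the board hasn't moved. I'll hand in the job.

```bash
python3 -c "
from plant import r
print(r.finish_job())"
```

```text
the job is handed in; nothing more can be done
None
```

The job is handed in at about 22 s: the board leans on the bin's front at about 17.5°, centred and square, and the arm holds the clip fully open about 15 mm down over the middle of its top edge without touching it; no contact with the other things on the counter showed.

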